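Line up the blanks in the marking machine and shut its guard

ROBOT

A 6-joint arm with a two-finger parallel gripper is mounted at the origin on the work surface. World frame = base frame: x ahead of the robot, y to its left, z up, the work surface at z = 0. Lengths are in m, angles in rad, forces in N, time in s.
With the tool pointing down it reaches from about 0.3 to 0.875 m from the base axis. Payload 6.4 kg.
Tool frame: the origin (TCP) lies at the very end of the fingers, on their centre line; the grasp point (between the pads) lies 19 mm behind it; z points along the fingers, y is the line along which they close (so a half turn about z gives the same grasp; the last joint's range is limited). The gripper opens to 88 mm and grips with 3 to 60 N. Pads are 18 mm wide; open, the fingers measure 123 mm over their backs; the gripper's body (75 mm by 187 mm) begins 45 mm behind the grasp point.
Start: joints at [-1.464, 0.181, 1.607, -0, 1.354, -0.206], TCP at [0.177, -0.547, 0.239] pointing down, gripper open.
Joint ranges: [-2.99, 2.99], [-0.89, 2.07], [0.3, 2.58], [-1.14, 4.28], [0, 2.63], [-3.12, 3.12]. Speed limits (rad/s): [2.57, 2.57, 3.01, 3.14, 3.14, 3.14].

INTERFACE

Orientations are given as a 3x3 rotation matrix whose columns are the frame's x, y, z axes.
In Python, from bench import env gives the robot as it stands.
- The arm moves only by the shell command python3 -m creep 'ROWS' [FORCE]. ROWS is a JSON object of lists of equal length, an entry for each row: "gripper": the finger opening in m, from 0 to 0.0881; "dp": the shift along the tool's x, y, z in m, a list of three; "rot": the turn, a rotation vector about the tool's x, y, z in rad, a list of three. A call has 1 to 12 rows; each row shifts and turns the commanded pose from where the row before left it, along the tool's axes as they then stand; what a row does not reach is not made up. A row lasts 1/12 s, in which the tool goes at most 41.7 mm and 7.16 degrees, less where a joint would pass 70% of its speed; a pose out of reach is approached as far as the arm can. A call is refused whole if a number of a shift passes 0.0417 or a number of a turn 0.125, either way. A call with a gripper value outside its range is refused whole. The fingers move at their own pace and stop on an object; FORCE is the grip in N (left out, the last holds). Time passes only in rows, so rows that do not move let the fingers close. It gives the time, the measured TCP pose, the force, the opening and the grip force at its end, in the units of the state.
- env.read_state(): the state, without advancing time (a new reading comes with each control period).
- env.get_image(name): name is "scene" or "top" or "wrist"; returns the picture (384x512x3 uint8, blue, green, red); there is no depth.
- env.camera_params(name): a dict with "camera_matrix" (3x3 intrinsics, pixels), "R" (3x3) and "t" (3): a world point X has camera coordinates R X + t. Camera axes: x right, y down, z forward; pixel columns grow to the right and rows downward; lengths in m; the calibration is good to about 2 mm. A picture is of the moment at which its call begins: read the wrist's pose just before it. camera_params takes no time and is no camera call; for the wrist camera it gives the pose at the moment of the call.
- env.sign_off(): hands the job in; it is judged then, once.
The state is a dict: "t": time; "q": joint angles; "qvel": joint speeds; "joint_torque": joint torques, N m; "tool_pos": TCP position; "tool_rot": TCP orientation; "wrist_force": force on the tool from outside, world axes, zero at the start; "moment": the same for the moment, N m; "width": opening from 0.0 (shut) to 1.0 (fully open); "finger_force": force on a finger pad.
Only numpy, scipy, OpenCV 4.12 (cv2) and the standard library are available. Lean on these libraries where they do the work, as an engineer would, in place of code of your own. Each camera call takes 0.05 s, during which the arm holds its last target. There are 200 camera calls.

TASK

Slide the clear guard of the marking machine fully open, push the three wooden blanks back into one straight row, each with its long side flush against the fence at the far side of the bay, then slide the guard fully shut over them. Leave the other things on the bench where they are.

Things in the scene. Friction and masses are not known exactly. Their poses are not given: they have to be found in the camera images.
- machine: Low grey benchtop marking machine, fixed, 240 (x) x 580 (y) mm, 110 mm tall without guard. Origin: centre of its underside, at bench height. Own x points away from the robot (turned up to 0.2 rad), y to the left. Left of y -15 mm it is a closed hood; right of that an open-topped loading bay. Two rails for the guard, 8 mm wide, tops 126 mm up, run along its near and far edges.
- bay (a point): Centre of the loading bay's flat bed, 60 mm above the bench, at x 0, y -140 mm in the machine's frame; same axes. The bay is 170 mm (x) by 250 mm (y) inside, with walls 50 mm high all round; its left wall is the hood. The far wall is the fence.
- fence (a point): Middle of the aluminium fence's face, at bed height (60 mm above the bench), at x +85 mm, y -140 mm in the machine's frame; same axes, so the bay lies towards its -x. The face is flat, 50 mm high, and runs along y over all 250 mm of the bay.
- guard (a joint): Clear sliding guard over the bay: panel 196 (x) x 262 (y) x 8 mm, dark edging, underside 112 mm above the bench. Value in m: 0 = fully shut at its stop, 0.265 = fully open, over the hood. Opens along the machine's +y (left). About 3 N moves it; it stays where left, has no latch, and starts shut or up to 60 mm ajar.
- guard_handle (a point): Centre of the guard's aluminium grip bar, 152 mm above the bench; bar 110 mm along the machine's x, 14 mm thick (y), 20 mm tall, 22 mm of air between it and the panel, on two posts 90 mm apart. In the machine's frame: x 0, y = -140 mm + guard value. Can be pinched from above across its 14 mm, or pushed sideways.
- blank_right: The right one of three equal loose wooden blanks on the bed of the bay, 40 mm (own x) by 60 mm (own y), 40 mm tall, about 75 g, with two dark dowel holes on top. Origin: centre of its underside. At the start it lies upright, 60 mm side roughly along the fence (within about 0.3 rad), 20 to 55 mm short of it.
- blank_middle: The middle one of three equal loose wooden blanks on the bed of the bay, 40 mm (own x) by 60 mm (own y), 40 mm tall, about 75 g, with two dark dowel holes on top. Origin: centre of its underside. At the start it lies upright, 60 mm side roughly along the fence (within about 0.3 rad), 20 to 55 mm short of it.
- blank_left: The left one of three equal loose wooden blanks on the bed of the bay, 40 mm (own x) by 60 mm (own y), 40 mm tall, about 75 g, with two dark dowel holes on top. Origin: centre of its underside. At the start it lies upright, 60 mm side roughly along the fence (within about 0.3 rad), 20 to 55 mm short of it.
- tape: Bystander on the bench: an orange tape measure, 72 x 40 mm, 62 mm tall. Not part of the job.
- screwdriver: Bystander on the bench: a screwdriver lying down. Not part of the job.
- wrench: Bystander on the bench: a steel wrench lying flat. Not part of the job.
- hammer: Bystander on the bench: a hammer lying down. Not part of the job.
- offcut: Bystander on the bench: a plain offcut of the same wood as the blanks, 140 x 45 mm, 40 mm tall, without holes. Not part of the job.
- glue: Bystander on the bench: a white glue bottle with a cap, 60 mm across, 130 mm tall, standing. Not part of the job.
- level: Bystander on the bench: a red spirit level 300 mm long, 24 mm thick, 50 mm tall, standing on edge. Not part of the job.

How it is judged:
By the outcome, as a careful person would: the job done as asked, in the order asked, and still so for the second after the job is handed in, with the robot touching nothing.
It also fails if it takes over 67 s, if anything falls off the work surface, if the arm or the gripper's body presses on something with over 40 N, if the wrist force passes 120 N, or if a joint passes its speed limit or range.

## Working session

There is one attempt and no reset: what is moved stays moved. The work goes in short steps, Python scripts to look and compute and a shell command to move; the robot and the scene stay as the last step left them, time stands still between calls to the robot, and variables do not carry over. Pictures are saved under pics/ and viewed, at most 10 in all, crops included, and the job is handed in when it is done.

```bash
ls; mkdir -p pics; python3 - <<'E'
from bench import env
import cv2,numpy as np
a=env.get_image("scene");b=env.get_image("top")
cv2.imwrite("pics/s0.png",a);cv2.imwrite("pics/t0.png",b)
for n in("scene","top"):
    p=env.camera_params(n);print(n,np.round(p["camera_matrix"],1).tolist(),np.round(p["R"],3).tolist(),np.round(p["t"],3).tolist())
s=env.read_state();print(s["t"],np.round(s["tool_pos"],4),np.round(s["tool_rot"],3).tolist())
E
```

```text
pics
scene [[406.0, 0.0, 250.2], [0.0, 406.0, 185.7], [0.0, 0.0, 1.0]] [[0.836, 0.549, 0.007], [0.386, -0.58, -0.718], [-0.39, 0.602, -0.697]] [-0.547, -0.083, 1.783]
top [[441.3, 0.0, 257.8], [0.0, 441.3, 192.5], [0.0, 0.0, 1.0]] [[0.008, -1.0, 0.015], [-0.999, -0.008, -0.049], [0.049, -0.015, -0.999]] [0.072, 0.555, 1.774]
0.1 [ 0.1769 -0.5466  0.2379] [[0.951, 0.308, -0.0], [0.308, -0.951, 0.002], [0.0, -0.001, -1.0]]
```

View pics/t0.png

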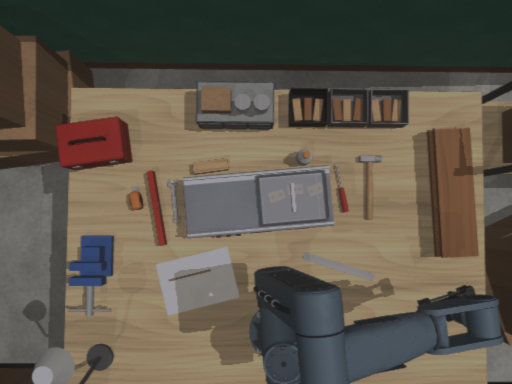

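View pics/s0.png

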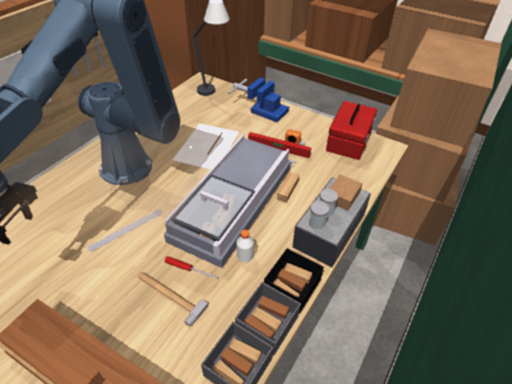

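Top view: machine spans about (184,178)-(332,229) px, with the guard nearly shut around (294,198). The glue bottle is at (305,156) and the offcut at (211,167). I'll enlarge this region.

```bash
cat > h.py <<'E'
from bench import env
import cv2,numpy as np
def ray(n,uv,z,p=None):
    p=p or env.camera_params(n);R=np.array(p["R"]);t=np.array(p["t"])
    c=-R.T@t;d=R.T@np.linalg.inv(p["camera_matrix"])@np.array([uv[0],uv[1],1.]);return c+d*(z-c[2])/d[2]
def proj(n,X):
    p=env.camera_params(n);x=np.array(p["camera_matrix"])@(np.array(p["R"])@np.array(X)+p["t"]);return x[:2]/x[2]
E
python3 - <<'E'
import cv2
b=cv2.imread("pics/t0.png")[155:245,178:340]
cv2.imwrite("pics/t0c.png",cv2.resize(b,None,fx=4.9,fy=4.9,interpolation=cv2.INTER_CUBIC))
E
```

```text
(no output)
```

View pics/t0c.png

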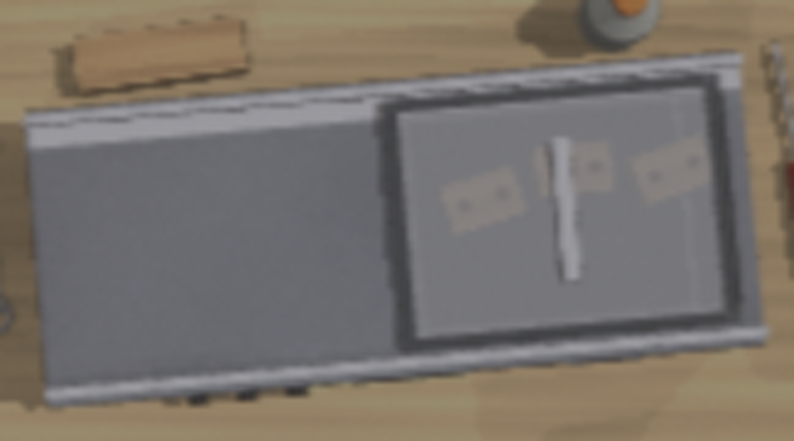

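Enlarged picture (4.9x from 178,155): rail corners are at about (27,113), (742,55), (766,340), (47,402). The grip bar runs (560,138)-(570,280), the guard is slightly ajar, and three blanks show beneath it.

```bash
python3 - <<'E'
from h import *
f=lambda u,v:(178+(u+.5)/4.9-.5,155+(v+.5)/4.9-.5)
C=[ray("top",f(*p),.126)[:2] for p in[(27,113),(742,55),(766,340),(47,402)]]
C=np.array(C);print(C.round(4).tolist(),[np.linalg.norm(C[i]-C[i-1]).round(4) for i in range(4)])
yd=(C[0]-C[1])+(C[3]-C[2]);th=np.arctan2(-yd[0],yd[1]);c=C.mean(0);print("centre",c,"th",th)
R=np.array([[np.cos(th),-np.sin(th)],[np.sin(th),np.cos(th)]])
m=lambda uv,z:(R.T@(ray("top",f(*uv),z)[:2]-c)).round(4)
print("bar",m((560,138),.162),m((570,280),.162),"panel L",m((395,220),.12),"R",m((730,200),.12))
for b in[(483,200),(577,168),(672,170)]:print("blank",m(b,.1))
print("bar world",ray("top",f(565,209),.162))
E
```

```text
[[0.603, 0.3617], [0.6532, -0.1928], [0.432, -0.2113], [0.3804, 0.3428]] [np.float64(0.2234), np.float64(0.5568), np.float64(0.222), np.float64(0.5566)]
centre [0.5171677  0.07510956] th 0.09160936079099505
bar [ 0.056  -0.1286] [-0.052  -0.1267] panel L [0.0057 0.0007] R [-0.0006 -0.2606]
blank [ 0.0162 -0.07  ]
blank [ 0.0352 -0.146 ]
blank [ 0.0274 -0.2206]
bar world [ 0.53073976 -0.05185542  0.162     ]
```

```bash
python3 -m creep '{"gripper":[0.06,0.06,0.06,0.06,0.06,0.06,0.06,0.06,0.06,0.06,0.06,0.06],"dp":[[0,0,0],[0,0,0],[0.02,-0.023,0],[0.02,-0.023,0],[0.02,-0.023,0],[0.02,-0.023,0],[0.02,-0.023,0],[0.02,-0.023,0],[0.02,-0.023,0],[0.02,-0.023,0],[0.02,-0.023,0],[0.02,-0.023,0]],"rot":[[0,0,0.11],[0,0,0.11],[0,0,0],[0,0,0],[0,0,0],[0,0,0],[0,0,0],[0,0,0],[0,0,0],[0,0,0],[0,0,0],[0,0,0]]}' 20
python3 -m creep '{"gripper":[0.06,0.06,0.06,0.06,0.06,0.06,0.06,0.06,0.06],"dp":[[0.02,-0.023,0],[0.02,-0.023,0],[0.02,-0.023,0],[0.02,-0.023,0],[0.02,-0.023,0],[0.02,-0.023,0],[0.02,-0.023,0],[0.02,-0.023,0],[0.02,-0.023,0]],"rot":[[0,0,0],[0,0,0],[0,0,0],[0,0,0],[0,0,0],[0,0,0],[0,0,0],[0,0,0],[0,0,0]]}'
cat >> h.py <<'E'
c=np.array([.5172,.0751]);th=.0916
def rel(c=c,th=th):
    s=env.read_state();T=np.array(s["tool_rot"]);p=np.array(s["tool_pos"])
    R=np.array([[np.cos(th),-np.sin(th)],[np.sin(th),np.cos(th)]])
    print("t",round(s["t"],2),"mach",(R.T@(p[:2]-c)).round(4),"z",p[2].round(4),"yaw err",(np.arctan2(T[1,0],T[0,0])-th).round(4),"z axis",T[:,2].round(3),"F",np.round(s["wrist_force"],1),"w",round(s["width"]*88,1),"ff",np.round(s["finger_force"],1))
E
python3 -c "
from h import *
rel();im=env.get_image('wrist');cv2.imwrite('pics/w1.png',im)"
```

```text
t: 1.1
tool_pos: [0.3552, -0.298, 0.2385]
tool_rot: [[0.996, 0.092, -0.0], [0.092, -0.996, 0.0], [-0.0, -0.0, -1.0]]
wrist_force: [0.3, -0.9, -0.8]
width: 0.675
finger_force: 0.0
t: 1.85
tool_pos: [0.5153, -0.0752, 0.2384]
tool_rot: [[0.996, 0.093, -0.0], [0.093, -0.996, 0.0], [-0.0, -0.0, -1.0]]
wrist_force: [0.2, -1.0, -0.5]
width: 0.682
finger_force: 0.0
t 1.85 mach [-0.0156 -0.1495] z 0.2384 yaw err 0.0013 z axis [-0.  0. -1.] F [ 0.2 -1.  -0.5] w 60.0 ff 0.0
```

View pics/w1.png

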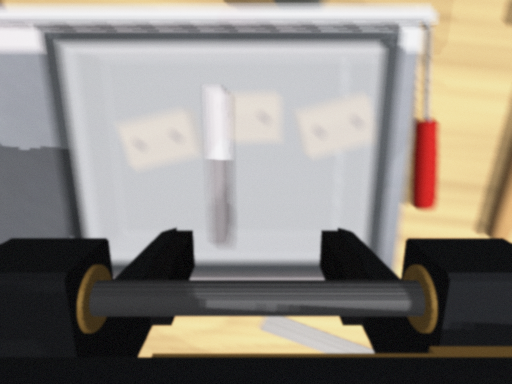

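Wrist view: the bar runs from about (217,86) to (222,245). The far rail's right end is at (434,14), and the blanks are at (158,139), (257,118), (337,126).

```bash
python3 - <<'E'
from h import *
R=np.array([[np.cos(th),-np.sin(th)],[np.sin(th),np.cos(th)]])
m=lambda uv,z:(R.T@(ray("wrist",uv,z)[:2]-c)).round(4)
print("bar",m((217,86),.162),m((222,245),.162),"rail",m((434,10),.126),m((20,10),.126),"panel",m((392,40),.12),m((48,36),.12),m((80,278),.12))
for b in[(158,139),(257,118),(337,126)]:print(m(b,.1))
rel()
E
```

```text
bar [ 0.0645 -0.1186] [-0.0445 -0.1193] rail [ 0.1176 -0.2675] [0.1167 0.0223] panel [ 0.0993 -0.2425] [0.1011 0.0088] [-0.0947  0.0112]
[ 0.0249 -0.0603]
[ 0.0426 -0.144 ]
[ 0.0363 -0.211 ]
t 1.9 mach [-0.0132 -0.146 ] z 0.2385 yaw err 0.0034 z axis [ 0.002  0.003 -1.   ] F [-2.   3.  -0.7] w 59.9 ff 0.0
```

```bash
python3 -m creep '{"gripper":[0.06,0.06,0.06,0.06,0.06],"dp":[[0.009,-0.011,0.01],[0.009,-0.011,0.01],[0,0,0],[0,0,0],[0,0,0]],"rot":[[0,0,0],[0,0,0],[0,0,0],[0,0,0],[0,0,0]]}' >/dev/null
python3 -c "
from h import *
rel();im=env.get_image('wrist');rel();cv2.imwrite('pics/w2.png',im)"
```

```text
t 2.32 mach [ 0.0014 -0.1295] z 0.2188 yaw err 0.0012 z axis [-0. -0. -1.] F [-0.5  0.1  0.6] w 60.0 ff 0.0
t 2.37 mach [ 0.0015 -0.1297] z 0.2192 yaw err 0.0007 z axis [ 0. -0. -1.] F [ 0.4 -0.5 -0.3] w 59.7 ff 0.0
```

View pics/w2.png

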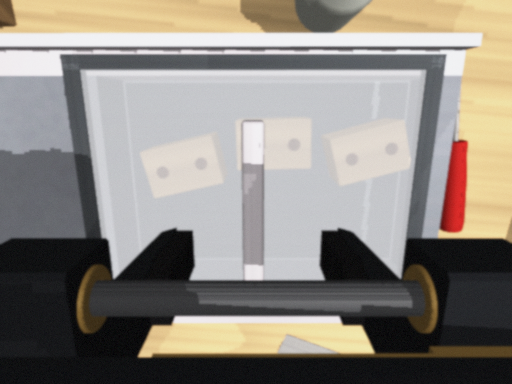

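Wrist view, settled: bar is centred at u=253 with its far end at v=121. The far rail's outer edge is at v=33 with its right end at u=481, and the panel's dark edging spans u 62-446 at v=55.

```bash
python3 - <<'E'
from h import *
R=np.array([[np.cos(th),-np.sin(th)],[np.sin(th),np.cos(th)]])
m=lambda uv,z:(R.T@(ray("wrist",uv,z)[:2]-c)).round(4)
print("bar",m((253,121),.162),m((253,270),.162),"rail",m((481,34),.126),m((20,34),.126),"rail in",m((300,48),.126),"panel",m((446,55),.12),m((62,55),.12))
print("baywalls",m((125,100),.11),m((377,100),.11),"fence",m((250,80),.11))
for b in[(182,165),(275,143),(368,152)]:print(m(b,.1))
E
```

```text
bar [ 0.0583 -0.1258] [-0.0393 -0.1256] rail [ 0.1128 -0.2755] [0.1125 0.0276] rail in [ 0.1041 -0.1567] panel [ 0.1007 -0.2576] [0.1005 0.0052]
baywalls [ 0.071  -0.0311] [ 0.0712 -0.2166] fence [ 0.0851 -0.1231]
[ 0.0209 -0.068 ]
[ 0.0385 -0.1425]
[ 0.0315 -0.2166]
```

```bash
python3 -m creep '{"gripper":[0.06,0.06,0.06,0.06,0.06,0.06,0.06,0,0,0,0,0],"dp":[[0.002,-0.004,0],[0,0,0.017],[0,0,0.017],[0,0,0.017],[0,0,0.017],[0,0,0.015],[0,0,0],[0,0,0],[0,0,0],[0,0,0],[0,0,0],[0,0,0]],"rot":[[0,0,0],[0,0,0],[0,0,0],[0,0,0],[0,0,0],[0,0,0],[0,0,0],[0,0,0],[0,0,0],[0,0,0],[0,0,0],[0,0,0]]}' 20 >/dev/null
python3 -c "
from h import *
rel()"
```

```text
t 3.37 mach [ 0.0043 -0.1252] z 0.1367 yaw err 0.0012 z axis [ 0.002 -0.    -1.   ] F [-0.9  0.5  0.1] w 28.1 ff 0.0
```

```bash
python3 -m creep '{"gripper":[0,0,0,0,0,0,0,0],"dp":[[0,0,0],[0,0,0],[0,0,0],[0,0,0],[0,0,0],[0,-0.005,0],[0,-0.01,0],[0,-0.01,0]],"rot":[[0,0,0],[0,0,0],[0,0,0],[0,0,0],[0,0,0],[0,0,0],[0,0,0],[0,0,0]]}' >/dev/null
python3 -c "
from h import *
rel()"
```

```text
t 4.03 mach [ 0.0039 -0.0998] z 0.1361 yaw err 0.0004 z axis [ 0.001 -0.    -1.   ] F [-1.2 -3.   4.4] w 13.6 ff 20.0
```

```bash
python3 -m creep '{"gripper":[0,0,0,0,0,0,0,0,0,0,0,0],"dp":[[0,-0.019,0],[0,-0.019,0],[0,-0.019,0],[0,-0.019,0],[0,-0.019,0],[0,-0.019,0],[0,-0.019,0],[0,-0.019,0],[0,-0.019,0],[0,-0.019,0],[0,-0.018,0],[0,0,0]],"rot":[[0,0,0],[0,0,0],[0,0,0],[0,0,0],[0,0,0],[0,0,0],[0,0,0],[0,0,0],[0,0,0],[0,0,0],[0,0,0],[0,0,0]]}' >/dev/null
python3 -c "
from h import *
rel()"
python3 -m creep '{"gripper":[0,0,0,0,0],"dp":[[0,-0.004,0],[0,-0.004,0],[0,-0.004,0],[0,-0.003,0],[0,0,0]],"rot":[[0,0,0],[0,0,0],[0,0,0],[0,0,0],[0,0,0]]}' >/dev/null
python3 -c "
from h import *
rel()"
```

```text
t 5.03 mach [0.0035 0.1122] z 0.1361 yaw err 0.0038 z axis [ 0.002  0.003 -1.   ] F [0.7 2.6 3.3] w 13.3 ff 20.0
t 5.45 mach [0.0035 0.1234] z 0.1361 yaw err 0.0009 z axis [ 0.  0. -1.] F [0.5 1.1 5.5] w 13.6 ff 20.0
```

```bash
python3 -m creep '{"gripper":[0,0,0,0],"dp":[[0,-0.002,0],[0,-0.002,0],[0,-0.002,0],[0,0,0]],"rot":[[0,0,0],[0,0,0],[0,0,0],[0,0,0]]}' >/dev/null
python3 -c "
from h import *
rel()"
python3 -m creep '{"gripper":[0,0,0,0],"dp":[[0,-0.002,0],[0,-0.002,0],[0,-0.002,0],[0,0,0]],"rot":[[0,0,0],[0,0,0],[0,0,0],[0,0,0]]}' >/dev/null
python3 -c "
from h import *
rel()"
```

```text
t 5.78 mach [0.0035 0.1272] z 0.1361 yaw err 0.0008 z axis [ 0.    -0.003 -1.   ] F [ 0.8 -8.6  6. ] w 13.7 ff 20.0
t 6.12 mach [0.0035 0.1272] z 0.136 yaw err 0.0004 z axis [-0.001 -0.014 -1.   ] F [  0.3 -33.8   9.5] w 14.2 ff 19.9
```

```bash
python3 -m creep '{"gripper":[0,0,0.05,0.05,0.05,0.05,0.05,0.05,0.05,0.05,0.05,0.05],"dp":[[0,0.004,0],[0,0.003,0],[0,0,0],[0,0,0],[0,0,0],[0,0,0],[0,0,0],[0,0,-0.02],[0,0,-0.02],[0,0,-0.02],[0,0,-0.02],[0,0,0]],"rot":[[0,0,0],[0,0,0],[0,0,0],[0,0,0],[0,0,0],[0,0,0],[0,0,0],[0,0,0],[0,0,0],[0,0,0],[0,0,0],[0,0,0]]}' >/dev/null
python3 -m creep '{"gripper":[0.015,0.015,0.015,0.015,0.015,0.015,0.015,0.015,0.015],"dp":[[-0.006,0.028,0],[-0.006,0.028,0],[-0.006,0.028,0],[-0.006,0.028,0],[-0.006,0.028,0],[-0.006,0.028,0],[-0.006,0.028,0],[0,0,0],[0,0,0]],"rot":[[0,0,0],[0,0,0],[0,0,0],[0,0,0],[0,0,0],[0,0,0],[0,0,0],[0,0,0],[0,0,0]]}' >/dev/null
python3 -c "
from h import *
rel();im=env.get_image('wrist');rel();cv2.imwrite('pics/w3.png',im)"
```

```text
t 7.87 mach [-0.0388 -0.0688] z 0.2149 yaw err -0.0017 z axis [-0.001  0.001 -1.   ] F [ 0.1  0.3 -1.2] w 15.0 ff 0.0
t 7.92 mach [-0.0387 -0.0679] z 0.215 yaw err -0.0002 z axis [-0.001  0.001 -1.   ] F [-0.3  0.6 -0.5] w 15.1 ff 0.0
```

View pics/w3.png

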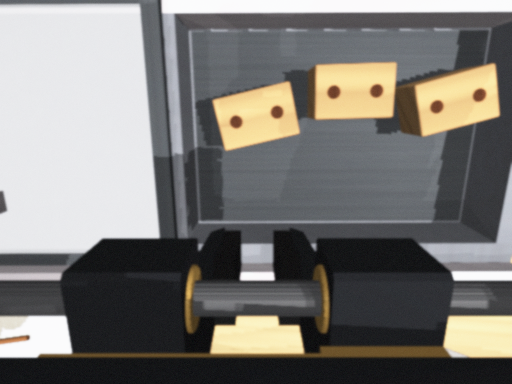

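Guard open. Blank tops are centred at about (256,116), (354,91) and (455,100). The bed's far edge is at v=30, with its sides at u=190 and 490.

```bash
python3 - <<'E'
from h import *
R=np.array([[np.cos(th),-np.sin(th)],[np.sin(th),np.cos(th)]])
m=lambda uv,z:(R.T@(ray("wrist",uv,z)[:2]-c)).round(4)
print("fence",m((200,30),.06),m((480,30),.06),"sides",m((196,125),.06),m((476,125),.06),"near",m((300,221),.06))
for b in[(256,116),(356,91),(456,100)]:print(m(b,.1))
E
```

```text
fence [ 0.0871 -0.0193] [ 0.0871 -0.2504] sides [ 0.0101 -0.0124] [ 0.0102 -0.2601] near [-0.0798 -0.1075]
[ 0.0192 -0.0656]
[ 0.0374 -0.1404]
[ 0.0309 -0.2161]
```

```bash
python3 -m creep '{"gripper":[0.015,0.015,0.015,0.015,0.015,0.015,0.015,0.015,0.015],"dp":[[0,-0.002,0.02],[0,0,0.02],[0,0,0.02],[0,0,0.02],[0,0,0.02],[0,0,0.02],[0,0,0.015],[0,0,0],[0,0,0]],"rot":[[0,0,0],[0,0,0],[0,0,0],[0,0,0],[0,0,0],[0,0,0],[0,0,0],[0,0,0],[0,0,0]]}' >/dev/null
python3 -c "
from h import *
rel()"
python3 -m creep '{"gripper":[0.015,0.015,0.015,0.015,0.015,0.015,0.015,0.015,0.015,0.015,0.015,0.015],"dp":[[0.008,0,0],[0.008,0,0],[0.007,0,0],[0.006,0,0],[0.006,0,0],[0.006,0,0],[0.006,0,0],[0.006,0,0],[0.006,0,0],[0.006,0,0],[0.006,0,0],[0,0,0]],"rot":[[0,0,0],[0,0,0],[0,0,0],[0,0,0],[0,0,0],[0,0,0],[0,0,0],[0,0,0],[0,0,0],[0,0,0],[0,0,0],[0,0,0]]}' >/dev/null
python3 -c "
from h import *
rel()"
```

```text
t 8.67 mach [-0.039  -0.0646] z 0.0799 yaw err 0.0029 z axis [-0.002  0.001 -1.   ] F [ 0.2 -0.  -0.3] w 15.1 ff 0.0
t 9.67 mach [ 0.034  -0.0662] z 0.0809 yaw err 0.0012 z axis [ 0.001 -0.    -1.   ] F [-0.1  0.2 -0.5] w 14.8 ff 0.0
```

```bash
python3 -m creep '{"gripper":[0.015,0.015,0.015,0.015],"dp":[[0.002,0,0],[0.002,0,0],[0.002,0,0],[0,0,0]],"rot":[[0,0,0],[0,0,0],[0,0,0],[0,0,0]]}' >/dev/null
python3 -c "
from h import *
rel()"
python3 -m creep '{"gripper":[0.015,0.015,0.015],"dp":[[0.001,0,0],[0.001,0,0],[0,0,0]],"rot":[[0,0,0],[0,0,0],[0,0,0]]}' >/dev/null
python3 -c "
from h import *
rel()"
```

```text
t 10.0 mach [ 0.0374 -0.0659] z 0.0804 yaw err 0.0015 z axis [-0.003 -0.    -1.   ] F [-5.2 -1.1  3.2] w 15.2 ff 2.6
t 10.25 mach [ 0.0374 -0.0658] z 0.0804 yaw err 0.0017 z axis [-0.008 -0.    -1.   ] F [-14.1  -1.8  10.7] w 14.8 ff 7.0
```

```bash
python3 -m creep '{"gripper":[0.015,0.015,0.015,0.015,0.015,0.015,0.015,0.015,0.015,0.015],"dp":[[-0.01,0,0],[-0.015,0,0],[-0.015,0,0],[-0.015,0,0],[0,0.019,0],[0,0.019,0],[0,0.019,0],[0,0.018,0],[0,0,0],[0,0,0]],"rot":[[0,0,0],[0,0,0],[0,0,0],[0,0,0],[0,0,0],[0,0,0],[0,0,0],[0,0,0],[0,0,0],[0,0,0]]}' >/dev/null
python3 -c "
from h import *
rel()"
python3 -m creep '{"gripper":[0.015,0.015,0.015,0.015,0.015,0.015,0.015,0.015,0.015],"dp":[[0.007,0,0],[0.006,0,0],[0.006,0,0],[0.006,0,0],[0.006,0,0],[0.006,0,0],[0.006,0,0],[0.004,0,0],[0,0,0]],"rot":[[0,0,0],[0,0,0],[0,0,0],[0,0,0],[0,0,0],[0,0,0],[0,0,0],[0,0,0],[0,0,0]]}' >/dev/null
python3 -c "
from h import *
rel()"
```

```text
t 11.08 mach [-0.0142 -0.1416] z 0.0808 yaw err -0.0007 z axis [ 0.  0. -1.] F [-0.2 -0.4 -0.2] w 14.7 ff 0.0
t 11.83 mach [ 0.0337 -0.141 ] z 0.0808 yaw err 0.0014 z axis [ 0.001 -0.    -1.   ] F [ 0.3 -0.2  0.2] w 14.9 ff 0.0
```

```bash
python3 -m creep '{"gripper":[0.015,0.015,0.015,0.015,0.015],"dp":[[0.002,0,0],[0.002,0,0],[0.002,0,0],[0.002,0,0],[0,0,0]],"rot":[[0,0,0],[0,0,0],[0,0,0],[0,0,0],[0,0,0]]}' >/dev/null
python3 -c "
from h import *
rel()"
python3 -m creep '{"gripper":[0.015,0.015,0.015,0.015,0.015,0.015,0.015,0.015,0.015,0.015],"dp":[[-0.01,0,0],[-0.015,0,0],[-0.015,0,0],[-0.015,0,0],[0,0.019,0],[0,0.019,0],[0,0.019,0],[0,0.018,0],[0,0,0],[0,0,0]],"rot":[[0,0,0],[0,0,0],[0,0,0],[0,0,0],[0,0,0],[0,0,0],[0,0,0],[0,0,0],[0,0,0],[0,0,0]]}' >/dev/null
python3 -c "
from h import *
rel()"
```

```text
t 12.25 mach [ 0.0376 -0.1409] z 0.0805 yaw err 0.0017 z axis [-0.008 -0.    -1.   ] F [-14.   -1.8  10.8] w 14.5 ff 7.3
t 13.08 mach [-0.0142 -0.2166] z 0.0808 yaw err -0.0008 z axis [ 0.  0. -1.] F [-0.5 -0.2 -1.2] w 14.8 ff 0.0
```

```bash
python3 -m creep '{"gripper":[0.015,0.015,0.015,0.015,0.015,0.015,0.015,0.015,0.015],"dp":[[0.007,0,0],[0.006,0,0],[0.006,0,0],[0.006,0,0],[0.006,0,0],[0.006,0,0],[0.006,0,0],[0.004,0,0],[0,0,0]],"rot":[[0,0,0],[0,0,0],[0,0,0],[0,0,0],[0,0,0],[0,0,0],[0,0,0],[0,0,0],[0,0,0]]}' >/dev/null
python3 -c "
from h import *
rel()"
python3 -m creep '{"gripper":[0.015,0.015,0.015,0.015,0.015],"dp":[[0.002,0,0],[0.002,0,0],[0.002,0,0],[0.002,0,0],[0,0,0]],"rot":[[0,0,0],[0,0,0],[0,0,0],[0,0,0],[0,0,0]]}' >/dev/null
python3 -c "
from h import *
rel()"
python3 -m creep '{"gripper":[0.015,0.015,0.015,0.015,0.015,0.015,0.015,0.015,0.015,0.015,0.015,0.015],"dp":[[-0.01,0,0],[-0.015,0,0],[-0.02,0,0],[-0.02,0,0],[0,-0.02,-0.03],[0,-0.02,-0.03],[0,-0.02,-0.03],[0,-0.02,-0.03],[0,-0.02,-0.02],[0,0,0],[0,0,0],[0,0,0]],"rot":[[0,0,0],[0,0,0],[0,0,0],[0,0,0],[0,0,0],[0,0,0],[0,0,0],[0,0,0],[0,0,0],[0,0,0],[0,0,0],[0,0,0]]}' >/dev/null
python3 -c "
from h import *
rel();im=env.get_image('wrist');rel();cv2.imwrite('pics/w4.png',im)"
```

```text
t 13.83 mach [ 0.0338 -0.216 ] z 0.0808 yaw err 0.0015 z axis [ 0.001 -0.    -1.   ] F [ 0.1 -0.3  0.8] w 14.6 ff 0.0
t 14.25 mach [ 0.0377 -0.2159] z 0.0805 yaw err 0.0015 z axis [-0.008  0.    -1.   ] F [-15.9  -2.1  10. ] w 14.9 ff 7.4
t 15.25 mach [-0.0247 -0.1163] z 0.2198 yaw err 0.0014 z axis [-0.001 -0.    -1.   ] F [ 0.3  0.4 -0.7] w 14.9 ff 0.0
t 15.3 mach [-0.0251 -0.1165] z 0.2192 yaw err 0.0006 z axis [-0.002  0.    -1.   ] F [ 0.2 -0.1 -1.4] w 14.9 ff 0.0
```

View pics/w4.png

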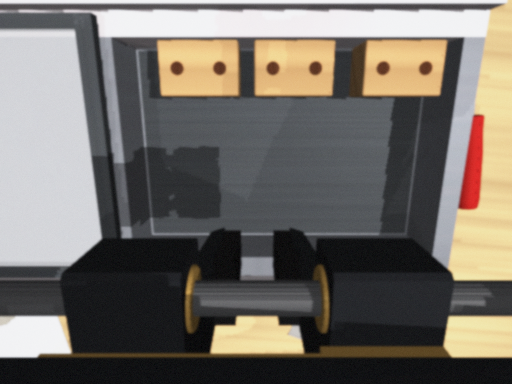

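All three blanks sit in a straight row against the fence: near edges all at v≈96, far edges at v≈40. Now I regrip the bar.

```bash
python3 -m creep '{"gripper":[0.06,0.06,0.06,0.06,0.06,0.06,0.06,0.06,0.06,0.06,0.06],"dp":[[0.003,-0.027,0],[0.003,-0.027,0],[0.003,-0.027,0],[0.003,-0.027,0],[0.003,-0.027,0],[0.003,-0.027,0],[0.003,-0.027,0],[0.003,-0.027,0],[0.004,-0.027,0],[0,0,0],[0,0,0]],"rot":[[0,0,0],[0,0,0],[0,0,0],[0,0,0],[0,0,0],[0,0,0],[0,0,0],[0,0,0],[0,0,0],[0,0,0],[0,0,0]]}' >/dev/null
python3 -c "
from h import *
rel()
im=env.get_image('wrist');cv2.imwrite('pics/w5.png',im)"
```

```text
t 16.22 mach [0.0028 0.127 ] z 0.2187 yaw err 0.0025 z axis [-0.003 -0.001 -1.   ] F [-0.  -0.8  0.3] w 60.0 ff 0.0
```

View pics/w5.png

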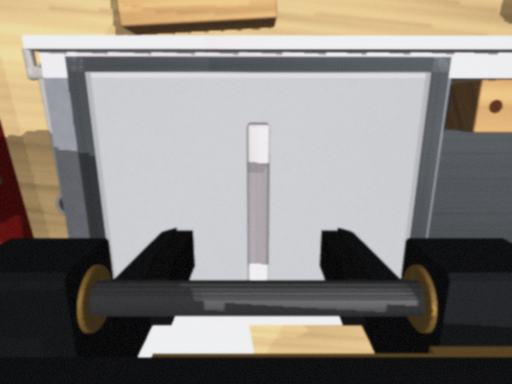

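The bar is centred at u≈258, between the fingers. I'll descend and grip.

```bash
python3 -m creep '{"gripper":[0.06,0.06,0.06,0.06,0.06,0.06,0,0,0,0,0,0],"dp":[[0,0,0.017],[0,0,0.017],[0,0,0.017],[0,0,0.017],[0,0,0.015],[0,0,0],[0,0,0],[0,0,0],[0,0,0],[0,0,0],[0,0,0],[0,0,0]],"rot":[[0,0,0],[0,0,0],[0,0,0],[0,0,0],[0,0,0],[0,0,0],[0,0,0],[0,0,0],[0,0,0],[0,0,0],[0,0,0],[0,0,0]]}' 20 >/dev/null
python3 -m creep '{"gripper":[0,0,0,0,0,0,0,0],"dp":[[0,0,0],[0,0,0],[0,0,0],[0,0,0],[0,0.005,0],[0,0.015,0],[0,0.015,0],[0,0.015,0]],"rot":[[0,0,0],[0,0,0],[0,0,0],[0,0,0],[0,0,0],[0,0,0],[0,0,0],[0,0,0]]}' >/dev/null
python3 -c "
from h import *
rel()"
python3 -m creep '{"gripper":[0,0,0,0,0,0,0,0,0,0,0,0],"dp":[[0,0.018,0],[0,0.018,0],[0,0.018,0],[0,0.018,0],[0,0.018,0],[0,0.018,0],[0,0.018,0],[0,0.018,0],[0,0.018,0],[0,0.018,0],[0,0.018,0],[0,0,0]],"rot":[[0,0,0],[0,0,0],[0,0,0],[0,0,0],[0,0,0],[0,0,0],[0,0,0],[0,0,0],[0,0,0],[0,0,0],[0,0,0],[0,0,0]]}' >/dev/null
python3 -c "
from h import *
rel()"
```

```text
t 17.93 mach [0.0036 0.0771] z 0.138 yaw err 0.002 z axis [ 0.001  0.001 -1.   ] F [-0.2  2.5  2.9] w 13.8 ff 20.0
t 18.93 mach [ 0.004  -0.1241] z 0.1381 yaw err -0.0009 z axis [ 0.001 -0.002 -1.   ] F [ 0.2 -2.   2.8] w 13.8 ff 20.0
```

```bash
python3 -m creep '{"gripper":[0,0,0,0,0],"dp":[[0,0.004,0],[0,0.004,0],[0,0.004,0],[0,0.004,0],[0,0,0]],"rot":[[0,0,0],[0,0,0],[0,0,0],[0,0,0],[0,0,0]]}' >/dev/null
python3 -c "
from h import *
rel()"
python3 -m creep '{"gripper":[0,0,0,0],"dp":[[0,0.002,0],[0,0.001,0],[0,0.001,0],[0,0,0]],"rot":[[0,0,0],[0,0,0],[0,0,0],[0,0,0]]}' >/dev/null
python3 -c "
from h import *
rel()"
```

```text
t 19.35 mach [ 0.004  -0.1373] z 0.1381 yaw err 0.0016 z axis [ 0.001 -0.001 -1.   ] F [ 0.5 -0.3  5.1] w 14.1 ff 20.0
t 19.68 mach [ 0.004  -0.1379] z 0.138 yaw err 0.0019 z axis [-0.     0.005 -1.   ] F [ 1.1 14.1  9.5] w 13.6 ff 20.0
```

Firm against the shut stop, at -0.1379 with 14 N. I'll relieve the pressure, release, lift and check.

```bash
python3 -m creep '{"gripper":[0,0,0.06,0.06,0.06,0.06,0.06,0.06,0.06,0.06,0.06,0.06],"dp":[[0,-0.002,0],[0,0,0],[0,0,0],[0,0,0],[0,0,0],[0,0,0],[0,0,0],[0,0,0],[0,0,-0.02],[0,0,-0.02],[0,0,-0.02],[0,0,-0.022]],"rot":[[0,0,0],[0,0,0],[0,0,0],[0,0,0],[0,0,0],[0,0,0],[0,0,0],[0,0,0],[0,0,0],[0,0,0],[0,0,0],[0,0,0]]}' >/dev/null
python3 -m creep '{"gripper":[0.06,0.06,0.06,0.06],"dp":[[0,0,0],[0,0,0],[0,0,0],[0,0,0]],"rot":[[0,0,0],[0,0,0],[0,0,0],[0,0,0]]}' >/dev/null
python3 -c "
from h import *
rel()
im=env.get_image('wrist');cv2.imwrite('pics/w6.png',im)"
```

```text
t 21.02 mach [ 0.0029 -0.1387] z 0.2181 yaw err 0.0011 z axis [-0.002  0.001 -1.   ] F [-0.7  0.1  0.2] w 60.0 ff 0.0
```

View pics/w6.png

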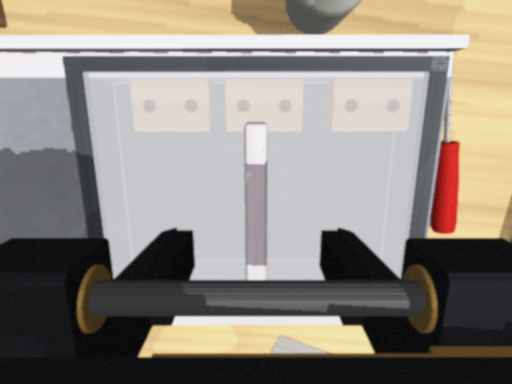

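The guard is shut with its bar at u≈256, directly under the tool at the stop position. The blanks are in a row along the fence, and the gripper is clear.

```bash
python3 -c "
from h import *
R=np.array([[np.cos(th),-np.sin(th)],[np.sin(th),np.cos(th)]])
print(R.T@(ray('wrist',(256,121),.162)[:2]-c))
print(env.sign_off())"
```

```text
[ 0.05961447 -0.13644554]
the job is handed in; nothing more can be done
None
```

The job is handed in at about 21 s: the guard was opened to its stop, the three blanks were pushed flush against the fence in one row, and the guard was slid shut to its stop, with nothing else on the bench touched.

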